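# Post a soap bar through the slot of the soap box

## Robot

A 6-joint arm with a two-finger parallel gripper is mounted at the origin on the work surface. World frame = base frame: x ahead of the robot, y to its left, z up, the work surface at z = 0. Lengths are in m, angles in rad, forces in N, time in s.
With the tool pointing down it reaches from about 0.275 to 0.85 m from the base axis. Payload 5.2 kg.
Tool frame: the origin (TCP) lies at the very end of the fingers, on their centre line; the grasp point (between the pads) lies 19 mm behind it (r.grasp_offset is the x of the grasp point in the tool frame, in m); x points along the fingers, y is the direction in which the jaws open and shut, and the axes are right-handed (so a half turn about x gives the same grasp; the last joint's range is limited). The gripper opens to 85 mm and grips with 20 to 120 N. Pads are 22 mm wide; open, the fingers measure 114 mm over their backs; the gripper's body (76 mm by 85 mm) begins 54 mm behind the grasp point. The pads swing forward as they close: fully open they stand 13 mm farther back than shut.
Start: joints at [0.904, 0.259, 1.535, -0, 1.348, -0.203], TCP at [0.246, 0.492, 0.231] pointing down, gripper open.
Joint ranges: [-3.14, 3.14], [-0.91, 2.08], [0.19, 2.58], [-1.22, 4.36], [0.22, 2.71], [-3.12, 3.12]. Speed limits (rad/s): [2.57, 2.57, 3.14, 3.14, 3.14, 3.14].

## Interface

Orientations are given as a unit quaternion [x, y, z, w].
In Python, from workcell import r gives the robot as it stands. The module is installed in compiled form; this text tells all that it offers.
- The arm moves only by the shell command python3 -m crank 'ROWS' [FORCE]. ROWS is JSON, a list of rows, each an object with "linear": the shift along the tool's x, y, z in m, a list of three; "roll": the turn about the tool's x in degrees; "gripper": the opening, from -1 (shut) to 1 (fully open), so that 0 is half open. In form: [{"linear": [x, y, z], "roll": roll, "gripper": gripper}, ...]. A call has 1 to 20 rows; each row is the pose to reach, as a shift and turn from the pose commanded when the call began, along the tool's axes at that moment; what a row does not reach only later rows make up. A row lasts 1/8 s, in which the tool goes at most 62.5 mm and 10.7 degrees, less where a joint would pass 70% of its speed; a pose out of reach is approached as far as the arm can. A call with a gripper value outside its range is refused whole. The fingers move at their own pace and stop on an object; FORCE is the grip in N (left out, the last holds). Time passes only in rows, so rows that repeat a pose let the fingers close. It gives the time, the measured TCP pose, the force and the opening at its end, in the units of the state.
- r.observe(): the state, without advancing time (a new reading comes with each control period).
- r.snapshot(name): name is "scene" or "top" or "wrist"; returns the picture (420x560x3 uint8, red, green, blue); there is no depth.
- r.get_calibration(name): a dict with "vertical_fov" (degrees; the focal length in pixels is half the picture's height over the tangent of half this angle, whatever the lens; pixels are square), "cx", "cy" (the principal point, pixels), "xyz" and "orientation" of the camera in the world. Camera axes: x right, y up, looking along -z (the intrinsics and any distortion apply to the point x, -y, -z); pixel columns grow to the right and rows downward; lengths in m; the calibration is good to about 2 mm. A picture is of the moment at which its call begins: read the wrist's pose just before it. get_calibration takes no time and is no camera call; for the wrist camera it gives the pose at the moment of the call.
- r.close_job(): hands the job in, once; it reports no verdict.
Trained networks look in the newest picture that a camera, given by its name, has taken for a name from the list of things; names that differ only in an ending like _2 or _b are one class to them, and where a whole thing is asked for, a point or a joint stands for the part that bears it (a point fixed in the world has none). Each returns a list of dicts, best first, with "score" (0 to 1); they miss things now and then, are a little off and sometimes report something else, mostly with a low value. They report only what shows in the picture. A call takes as long as a camera call. They do not tell look-alikes from the thing itself.
- r.trace(camera, name): "pixels" (420x560 bool, what is visible of it) and "extent" ([centre column, centre row, width, height] in pixels, round what is visible of it).
The state is a dict: "time": time; "qpos": joint angles; "qvel": joint speeds; "joint_efforts": joint torques, N m; "eef_pos": TCP position; "ee_rot": TCP orientation; "force": force on the tool from outside, world axes, zero at the start; "torque": the same for the moment, N m; "finger_gap": finger opening in m.
Only numpy, scipy, OpenCV 4.12 (cv2) and the standard library are available. Lean on these libraries where they do the work, as an engineer would, in place of code of your own. Each camera call takes 0.05 s, during which the arm holds its last target.

## Task

Take the flat soap bar out of its stand, put it on end into the slot in the top of the white soap box, and push it down through the springy lips until it drops inside the box. The slot is hardly wider than the bar and not exactly where it is reported, so feel for it and never force it: pressing on the box's top with more than about 25 N is too hard. Leave the tumbler and the loose bowl where they are.

Things in the scene. Friction and masses are not known exactly. Their poses are not given: they have to be found in the camera images.
- bar_mid (a point): Centre of the cream soap bar: 84 mm tall (z), 58 wide (y), thin in x: 11 mm over its top 28 mm (flat, parallel: pinch here) and bottom 14 mm, swelling to 14 mm from 24 to 46 mm above its foot. About 75 g, firm. It starts upright in the stand's groove, foot 8 mm and this point 50 mm above the ledge, its axes as the stand's.
- stand: Grey soap stand, fixed, 75 x 90 mm, 20 mm high; origin under its centre on the ledge. Its groove runs along its y, 13 mm wide; the groove floor is 8 mm and its two rails' tops 20 mm above the ledge.
- soapbox: White soap box fixed on the ledge, 110 (x) by 130 (y) mm, 150 high, walls 4; origin under its centre on the ledge. Its lid is flipped right over and fixed, hanging outward and down on the -y side (to 145 mm from the centre), below the top.
- slot_mid (a point): On the plate's top face, 150 mm above the ledge, at the middle of the plate's travel; axes as the box's. The slot is 65 mm long (y), 17 mm wide (x), straight through the plate. It is centred here in y, but in x the plate stands anywhere up to 18 mm to either side, which is not reported: see or feel it.
- tumbler: Steel tumbler, 72 mm across, 110 mm tall, standing loose on the ledge; origin under its centre. To be left alone.
- bowl: Melamine bowl with a green rim, 124 mm across, 52 mm high, standing loose on the ledge; origin under its centre. To be left alone. (The other bowl and the plates are in the fixed blue dish rack, far to the left.)
- lips_mid (a point): 10 mm under slot_mid: height of two black sprung lips under the slot, which move with the plate. Enter midway between them; their 11.5 mm gap yields to the bar's thick middle at about 8 to 16 N. Once that is past (the bar's top about 18 mm above the plate) the bar falls into the box by itself. Fingers do not fit in the slot: after letting go, press on the bar's top.
- boxtop: The box's top: a white plate 146 (x) by 121 (y) by 6 mm that covers the box at every place of its travel; origin on the middle line, 144 mm above the ledge, axes as the box's. The plate slides stiffly (about 12 N) along x, which this pose does not show, and rests on a soft seal that yields about 2 mm for each 10 N pressed down on it.
There are look-alikes about, which are no part of the job. What is shaped like the part that bears bar_mid but blue, orange or purple is not meant.

How it is judged:
By the outcome, as a careful person would: the job done as asked, in the order asked, and still so for the second after the job is handed in, with the robot touching nothing.
It also fails if it takes over 64 s, if anything falls off the work surface, if the arm or the gripper's body presses on something with over 40 N, if the wrist force passes 120 N, or if a joint passes its speed limit or range.

## Working session

There is one attempt and no reset: what is moved stays moved. The work goes in short steps, Python scripts to look and compute and a shell command to move; the robot and the scene stay as the last step left them, time stands still between calls to the robot, and variables do not carry over. Pictures are saved under pics/ and viewed, and the job is handed in when it is done.

```bash
mkdir -p pics; ls; python3 - <<'E'
from workcell import r
import cv2
o=r.observe()
for k,v in o.items(): print(k,v)
for n in ["scene","top","wrist"]:
    print(n,r.get_calibration(n))
    cv2.imwrite(f"pics/{n}0.png",r.snapshot(n)[:,:,::-1])
print(r.grasp_offset)
E
```

```text
pics
time 0.0
qpos [ 9.04208254e-01  2.59359282e-01  1.53610006e+00 -1.08135129e-05
  1.34796820e+00 -2.02823692e-01]
qvel [-0.00077805  0.00016176  0.00031305  0.00055667  0.00053647 -0.00018793]
joint_efforts [-5.08738904e-04 -4.46024430e+01 -2.90572894e+01 -2.49438563e-04
  1.18461106e-02  4.66784243e-06]
eef_pos [0.24568757 0.49148793 0.2304591 ]
ee_rot [ 0.16190917  0.68845121 -0.1630891   0.68791155]
force [-0.07349041  0.15918381 -0.8604966 ]
torque [-0.05106349 -0.02179361 -0.02466834]
finger_gap 0.08553930393694359
scene {'vertical_fov': 49.93770808948166, 'cx': 286.2266377951126, 'cy': 202.1412745223827, 'xyz': array([1.26831607, 0.3856472 , 0.64463529]), 'orientation': array([0.22285264, 0.43585788, 0.7720613 , 0.40532204])}
top {'vertical_fov': 55.70932888839403, 'cx': 266.7482878755345, 'cy': 212.7677335826949, 'xyz': array([ 0.4043442 , -0.09627277,  1.04998135]), 'orientation': array([ 0.06626612, -0.06523042, -0.70110429,  0.70696999])}
wrist {'vertical_fov': 63.51226170288737, 'cx': 282.9463382525194, 'cy': 211.61057151297524, 'xyz': array([0.18606855, 0.52114431, 0.37274458]), 'orientation': array([-0.11368263, -0.06985384,  0.52132043,  0.84286518])}
-0.0187
```

View pics/scene0.png

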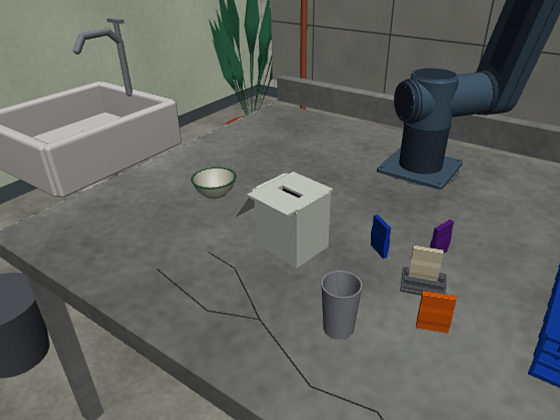

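View pics/top0.png

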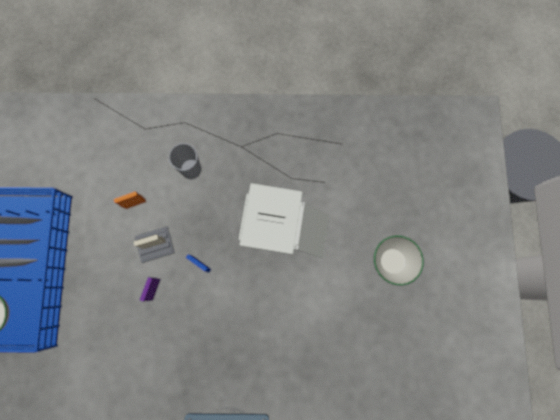

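View pics/wrist0.png

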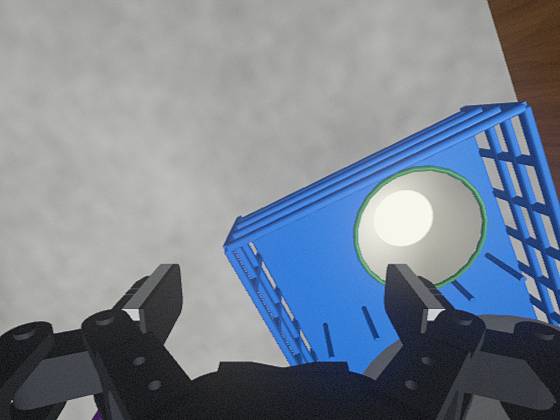

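```bash
python3 - <<'E'
import cv2,numpy as np
t=cv2.imread('pics/top0.png');s=cv2.imread('pics/scene0.png')
a=cv2.resize(t[175:265,105:215],None,fx=5,fy=5,interpolation=cv2.INTER_CUBIC)[:, :]
cv2.imwrite('pics/c1.png',cv2.resize(t[140:305,105:315],None,fx=3.6,fy=3.6,interpolation=cv2.INTER_CUBIC))
cv2.imwrite('pics/c2.png',cv2.resize(t[180:260,235:325],None,fx=7,fy=7,interpolation=cv2.INTER_CUBIC))
cv2.imwrite('pics/c3.png',cv2.resize(s[160:345,230:470],None,fx=3.2,fy=3.2,interpolation=cv2.INTER_CUBIC))
E
```

```text
(no output)
```

View pics/c1.png

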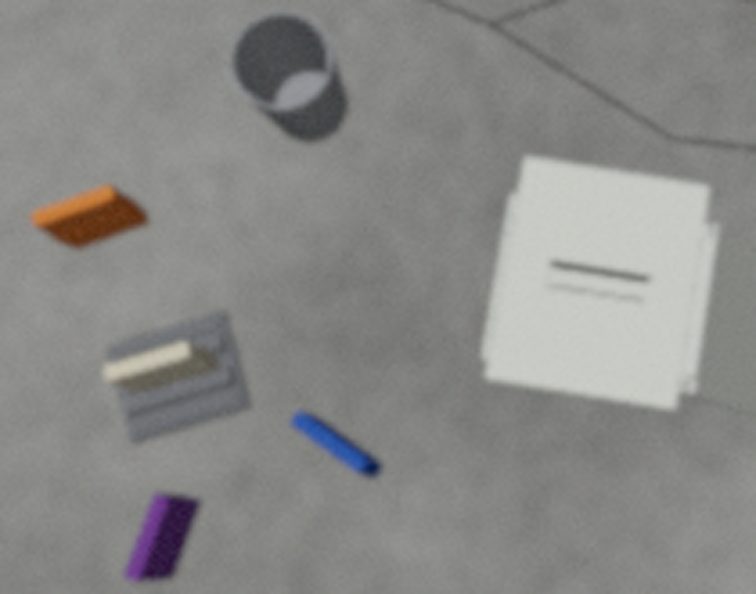

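View pics/c2.png

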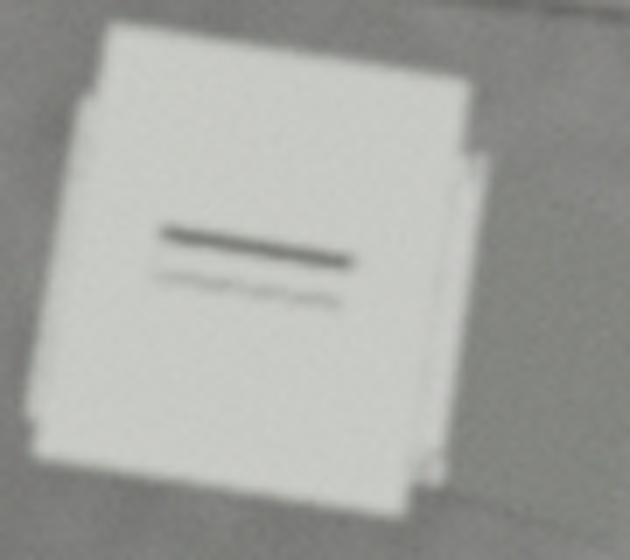

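View pics/c3.png

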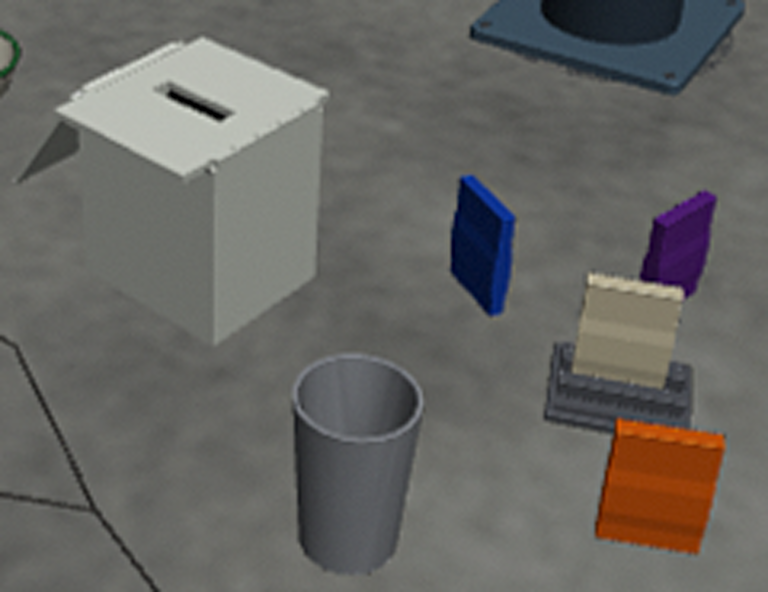

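```bash
cat > h.py <<'E'
import numpy as np, cv2
from scipy.spatial.transform import Rotation as R
from workcell import r
def K(c):
    f=210/np.tan(np.radians(c['vertical_fov'])/2); return f
def proj(c,P):
    P=np.atleast_2d(P); q=R.from_quat(c['orientation']).inv().apply(P-c['xyz']); f=K(c)
    return np.c_[c['cx']+f*q[:,0]/-q[:,2], c['cy']-f*q[:,1]/-q[:,2]]
def ray(c,uv):
    uv=np.atleast_2d(np.array(uv,float)); f=K(c)
    d=np.c_[(uv[:,0]-c['cx'])/f,-(uv[:,1]-c['cy'])/f,-np.ones(len(uv))]
    return R.from_quat(c['orientation']).apply(d)
def atz(c,uv,z):
    d=ray(c,uv); return c['xyz']+d*((z-c['xyz'][2])/d[:,2])[:,None]
def crop2px(p,off,s): return (np.array(p,float)+.5)/s-.5+np.array(off)
E
python3 - <<'E'
from h import *
np.set_printoptions(precision=4,suppress=True)
t=r.get_calibration('top');s=r.get_calibration('scene')
P=crop2px([(108,22),(472,82),(405,518),(32,460)],(235,180),7)
W=atz(t,P,.150);print('plate top',W[:,:2],W.mean(0),[np.linalg.norm(W[i]-W[(i+1)%4]) for i in range(4)],[np.degrees(np.arctan2(*(W[(i+1)%4]-W[i])[1::-1])) for i in range(4)])
L=crop2px([(160,233),(352,262),(155,272),(340,303)],(235,180),7)
print('slot lines',atz(t,L,.150))
Ps=crop2px([(57,110),(190,180),(328,97),(203,38)],(230,160),3.2)
W=atz(s,Ps,.150);print('scene plate',W[:,:2],W.mean(0),[np.linalg.norm(W[i]-W[(i+1)%4]) for i in range(4)])
Ps=crop2px([(153,88),(218,121),(234,113),(169,80)],(230,160),3.2)
W=atz(s,Ps,.150);print('scene slot',W[:,:2],W.mean(0),[np.linalg.norm(W[i]-W[(i+1)%4]) for i in range(4)])
B=crop2px([(103,372),(110,384),(192,358),(185,342)],(105,140),3.6)
W=atz(t,B,.092);print('bar top',W[:,:2],W.mean(0),[np.linalg.norm(W[i]-W[(i+1)%4]) for i in range(4)])
B=crop2px([(588,273),(588,283),(683,300),(683,289)],(230,160),3.2)
W=atz(s,B,.092);print('bar top scene',W[:,:2],W.mean(0),[np.linalg.norm(W[i]-W[(i+1)%4]) for i in range(4)],[np.degrees(np.arctan2(*(W[(i+1)%4]-W[i])[1::-1])) for i in range(4)])
for n in ['stand','soapbox','slot_mid','bar_mid','tumbler','bowl','boxtop']:
  for c in ['top','scene']:
    for d in r.trace(c,n)[:3]: print(n,c,d['score'],d['extent'])
print(r.observe()['time'])
E
```

```text
plate top [[ 0.6451 -0.0545]
 [ 0.6255 -0.1759]
 [ 0.4805 -0.1531]
 [ 0.4983 -0.0322]] [ 0.5623 -0.1039  0.15  ] [np.float64(0.12297271071719394), np.float64(0.1467419352401072), np.float64(0.12216747119280454), np.float64(0.1484767957457553)] [np.float64(-99.1733446015412), np.float64(171.0617709852191), np.float64(81.63771758883134), np.float64(-8.625510949246575)]
slot lines [[ 0.5735 -0.0728  0.15  ]
 [ 0.5643 -0.136   0.15  ]
 [ 0.5605 -0.0713  0.15  ]
 [ 0.5507 -0.132   0.15  ]]
scene plate [[ 0.6252 -0.1712]
 [ 0.6462 -0.0471]
 [ 0.5071 -0.0277]
 [ 0.4825 -0.1482]] [ 0.5652 -0.0986  0.15  ] [np.float64(0.12594058400616856), np.float64(0.14039020013855774), np.float64(0.12299803362243796), np.float64(0.14456266922211777)]
scene slot [[ 0.5642 -0.1349]
 [ 0.5762 -0.0725]
 [ 0.5614 -0.0694]
 [ 0.5486 -0.1323]] [ 0.5626 -0.1023  0.15  ] [np.float64(0.06353336552866752), np.float64(0.015150511212949538), np.float64(0.06413001114848459), np.float64(0.015772096597594407)]
bar top [[0.5078 0.2282]
 [0.4998 0.2229]
 [0.5178 0.169 ]
 [0.5286 0.1743]] [0.5135 0.1986 0.092 ] [np.float64(0
[... 725 characters left out ...]
 [213.0, 184.7, 47.6, 32.7]
slot_mid top 0.72 [282.1, 222.8, 89.7, 74.7]
slot_mid scene 0.68 [283.5, 220.5, 93.4, 96.2]
bar_mid top 0.81 [129.4, 198.4, 29.3, 17.9]
bar_mid top 0.58 [199.7, 261.9, 23.5, 19.5]
bar_mid top 0.56 [148.8, 241.9, 29.4, 13.1]
bar_mid scene 0.92 [382.0, 236.1, 19.8, 40.4]
bar_mid scene 0.89 [423.5, 261.4, 34.7, 35.0]
bar_mid scene 0.7 [443.4, 237.7, 26.5, 29.8]
tumbler top 0.93 [184.2, 162.8, 29.4, 34.1]
tumbler scene 0.74 [343.1, 306.1, 44.1, 64.6]
tumbler scene 0.18 [423.1, 281.6, 46.2, 26.5]
bowl top 0.58 [397.2, 259.8, 53.2, 50.7]
bowl scene 0.9 [213.4, 182.8, 50.5, 32.5]
boxtop top 0.64 [272.4, 217.0, 59.3, 70.2]
boxtop scene 0.82 [292.0, 194.7, 82.7, 45.5]
0.85
```

```bash
cat >> h.py <<'E'
def plan(target,yaw):
    "shift in tool axes to world target TCP; roll (deg) to make tool y along world yaw (mod 180)"
    o=r.observe(); Rm=R.from_quat(o['ee_rot']).as_matrix()
    d=Rm.T@(np.array(target)-o['eef_pos'])
    y=Rm[:,1]; cur=np.degrees(np.arctan2(y[1],y[0]))
    # roll about tool x (down): positive turns clockwise seen from above
    roll=-((yaw-cur+90)%180-90)
    print('tool x',Rm[:,0].round(4),'y',Rm[:,1].round(4),'z',Rm[:,2].round(4),'cur yaw %.2f'%cur)
    print('linear',(d*1000).round(1),'mm roll %.2f'%roll,'t',o['time'],'F',o['force'].round(2),'gap',round(o['finger_gap'],4))
E
python3 - <<'E'
from h import *
plan([0.515,0.200,0.2],17.8)
t=r.get_calibration('top')
for p in [(129,198),(199,262),(150,289)]: print(atz(t,p,.04))
w=r.get_calibration('wrist');o=r.observe()
Rt=R.from_quat(o['ee_rot'])
print('cam in tool',Rt.inv().apply(w['xyz']-o['eef_pos']),Rt.inv().apply(R.from_quat(w['orientation']).apply([0,0,-1])))
E
```

```text
tool x [ 0.  0. -1.] y [0.4474 0.8943 0.    ] z [ 0.8943 -0.4474  0.    ] cur yaw 63.42
linear [  31.3 -140.7  371.1] mm roll 45.62 t 0.85 F [ 0.1  -0.55  0.99] gap 0.0855
[[0.63081565 0.26519596 0.04      ]]
[[0.46659268 0.07619143 0.04      ]]
[[0.39856153 0.19585541 0.04      ]]
cam in tool [-0.14217956 -0.00043218 -0.06666846] [0.96430572 0.00103366 0.26478935]
```

```bash
python3 -m crank '[{"linear":[0,-0.02,0.055],"roll":9,"gripper":1},{"linear":[0,-0.045,0.115],"roll":19,"gripper":0.5},{"linear":[0.005,-0.065,0.175],"roll":29,"gripper":0.2},{"linear":[0.01,-0.09,0.235],"roll":38,"gripper":0},{"linear":[0.02,-0.115,0.295],"roll":45.6,"gripper":0},{"linear":[0.025,-0.13,0.34],"roll":45.6,"gripper":0},{"linear":[0.031,-0.1407,0.3711],"roll":45.6,"gripper":0},{"linear":[0.031,-0.1407,0.3711],"roll":45.6,"gripper":0},{"linear":[0.031,-0.1407,0.3711],"roll":45.6,"gripper":0}]' 60
python3 - <<'E'
from h import *
plan([0.515,0.200,0.067],17.8)
c=r.get_calibration('wrist');im=r.snapshot('wrist')
cv2.imwrite('pics/w1.png',im[:,:,::-1]);import json
json.dump({k:(v.tolist() if hasattr(v,'tolist') else v) for k,v in c.items()},open('pics/w1.json','w'))
E
```

```text
time: 1.98
eef_pos: [0.5145, 0.2003, 0.2003]
ee_rot: [0.417, 0.572, -0.417, 0.571]
force: [-0.7, -0.6, -0.2]
finger_gap: 0.0426
tool x [-6.e-04  3.e-04 -1.e+00] y [ 9.521e-01  3.058e-01 -5.000e-04] z [ 3.058e-01 -9.521e-01 -5.000e-04] cur yaw 17.81
linear [133.3   0.4   0.5] mm roll 0.01 t 1.975 F [-0.68 -0.58 -0.25] gap 0.0426
```

View pics/w1.png

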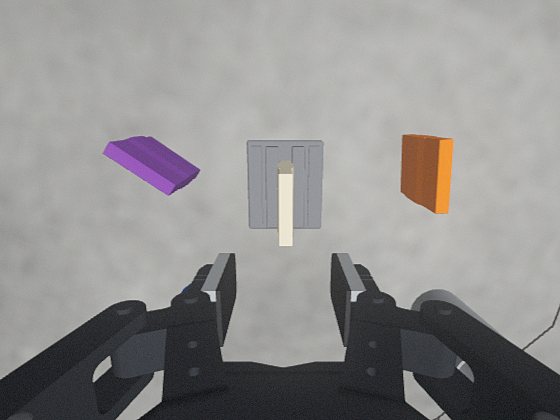

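```bash
python3 - <<'E'
from h import *
import json
c=json.load(open('pics/w1.json'));c['xyz']=np.array(c['xyz'])
im=cv2.imread('pics/w1.png')
m=((im[:,:,2].astype(int)>200)&(im[:,:,2].astype(int)-im[:,:,0]>12)).astype(np.uint8)
m[:, :250]=0;m[:,330:]=0;m[260:]=0
cn=max(cv2.findContours(m,0,1)[0],key=cv2.contourArea)
rect=cv2.minAreaRect(cn);bx=cv2.boxPoints(rect);print(rect,bx)
W=atz(c,bx,.092);print(W,W.mean(0),[np.linalg.norm(W[i]-W[(i+1)%4]) for i in range(4)],[np.degrees(np.arctan2(*(W[(i+1)%4]-W[i])[1::-1])) for i in range(4)])
S=atz(c,[(247,140.5),(323.5,140.5),(324.5,229),(247.5,229)],.02);print('stand',S,S.mean(0),[np.linalg.norm(S[i]-S[(i+1)%4]) for i in range(4)])
cv2.imwrite('pics/w1c.png',cv2.resize(im[120:265,220:350],None,fx=4,fy=4,interpolation=cv2.INTER_CUBIC))
E
```

```text
((285.5, 209.5), (71.0, 13.0), 90.0) [[279. 174.]
 [292. 174.]
 [292. 245.]
 [279. 245.]]
[[0.50358637 0.22503143 0.092     ]
 [0.51277778 0.22799086 0.092     ]
 [0.53037505 0.17463482 0.092     ]
 [0.52064331 0.1715021  0.092     ]] [0.51684563 0.1997898  0.092     ] [np.float64(0.009656100119230834), np.float64(0.05618301264551374), np.float64(0.010223530241924694), np.float64(0.05618121095277612)] [np.float64(17.847412276638465), np.float64(-71.74701438862576), np.float64(-162.15623355820264), np.float64(107.67430772550834)]
stand [[0.46836114 0.23476588 0.02      ]
 [0.53622028 0.25661709 0.02      ]
 [0.56635232 0.17522085 0.02      ]
 [0.49311012 0.15164241 0.02      ]] [0.51601097 0.20456156 0.02      ] [np.float64(0.07129052388788462), np.float64(0.0867945131009284), np.float64(0.07694389621286321), np.float64(0.08672959241579609)]
```

View pics/w1c.png

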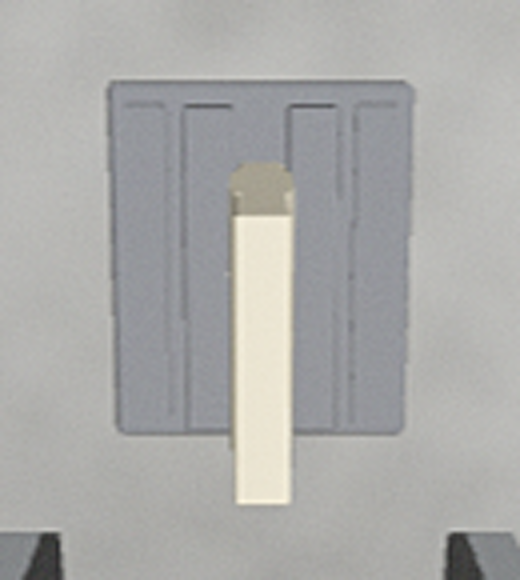

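```bash
python3 -m crank '[{"linear":[0.03,0.0019,0.0005],"roll":0,"gripper":0},{"linear":[0.07,0.0019,0.0005],"roll":0,"gripper":0},{"linear":[0.11,0.0019,0.0005],"roll":0,"gripper":0},{"linear":[0.133,0.0019,0.0005],"roll":0,"gripper":0},{"linear":[0.133,0.0019,0.0005],"roll":0,"gripper":0},{"linear":[0.133,0.0019,0.0005],"roll":0,"gripper":-1},{"linear":[0.133,0.0019,0.0005],"roll":0,"gripper":-1},{"linear":[0.133,0.0019,0.0005],"roll":0,"gripper":-1},{"linear":[0.133,0.0019,0.0005],"roll":0,"gripper":-1},{"linear":[0.133,0.0019,0.0005],"roll":0,"gripper":-1}]' 60
```

```text
time: 3.28
eef_pos: [0.5176, 0.2006, 0.0691]
ee_rot: [0.417, 0.571, -0.416, 0.572]
force: [-1.0, 0.2, 6.8]
finger_gap: 0.0098
```

```bash
python3 -m crank '[{"linear":[-0.005,0,0],"roll":0,"gripper":-1},{"linear":[-0.02,0,0],"roll":0,"gripper":-1},{"linear":[-0.05,0,0],"roll":0,"gripper":-1},{"linear":[-0.09,0,0],"roll":0,"gripper":-1},{"linear":[-0.13,0,0],"roll":0,"gripper":-1},{"linear":[-0.17,0,0],"roll":0,"gripper":-1},{"linear":[-0.195,0,0],"roll":0,"gripper":-1},{"linear":[-0.2,0,0],"roll":0,"gripper":-1},{"linear":[-0.2,0,0],"roll":0,"gripper":-1}]'
python3 - <<'E'
from h import *
cv2.imwrite('pics/w2.png',r.snapshot('wrist')[:,:,::-1])
cv2.imwrite('pics/s2.png',r.snapshot('scene')[:,:,::-1])
plan([0.5624,-0.1028,0.27],-9.5)
E
```

```text
time: 4.4
eef_pos: [0.5166, 0.2001, 0.2672]
ee_rot: [0.416, 0.571, -0.417, 0.571]
force: [-0.3, 0.5, -0.3]
finger_gap: 0.0096
tool x [-2.6e-03 -4.0e-04 -1.0e+00] y [ 0.952   0.3061 -0.0026] z [ 3.061e-01 -9.520e-01 -4.000e-04] cur yaw 17.82
linear [ -4.1 -48.7 302.4] mm roll 27.32 t 4.5 F [ 0.58 -0.19 -1.09] gap 0.0099
```

View pics/w2.png

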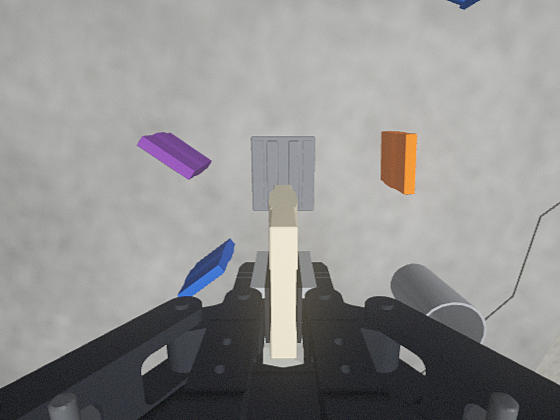

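View pics/s2.png

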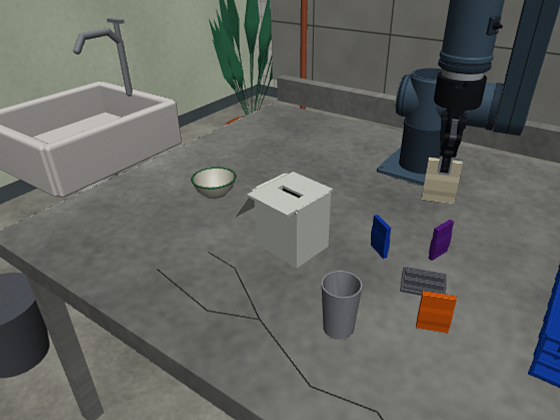

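```bash
python3 - <<'E'
from h import *
plan([0.5707,-0.0535,0.27],-9.5)
E
```

```text
tool x [-2.6e-03 -4.0e-04 -1.0e+00] y [ 0.952   0.3061 -0.0026] z [ 3.061e-01 -9.520e-01 -4.000e-04] cur yaw 17.82
linear [ -4.1 -25.7 258. ] mm roll 27.32 t 4.5 F [ 0.58 -0.19 -1.09] gap 0.0099
```

```bash
python3 -m crank '[{"linear":[-0.003,-0.001,0.012],"roll":2,"gripper":-1},{"linear":[-0.003,-0.004,0.042],"roll":5,"gripper":-1},{"linear":[-0.003,-0.008,0.085],"roll":10,"gripper":-1},{"linear":[-0.003,-0.013,0.130],"roll":15,"gripper":-1},{"linear":[-0.003,-0.018,0.175],"roll":20,"gripper":-1},{"linear":[-0.003,-0.022,0.220],"roll":24,"gripper":-1},{"linear":[-0.003,-0.025,0.248],"roll":26.5,"gripper":-1},{"linear":[-0.003,-0.0257,0.258],"roll":27.3,"gripper":-1},{"linear":[-0.003,-0.0257,0.258],"roll":27.3,"gripper":-1},{"linear":[-0.003,-0.0257,0.258],"roll":27.3,"gripper":-1}]'
python3 - <<'E'
from h import *
import json
plan([0.5624,-0.1028,0.27],-9.5)
c=r.get_calibration('wrist');im=r.snapshot('wrist')
cv2.imwrite('pics/w3.png',im[:,:,::-1])
json.dump({k:(v.tolist() if hasattr(v,'tolist') else v) for k,v in c.items()},open('pics/w3.json','w'))
E
```

```text
time: 5.75
eef_pos: [0.5712, -0.0522, 0.2702]
ee_rot: [0.539, 0.458, -0.539, 0.457]
force: [0.7, -0.7, -0.9]
finger_gap: 0.0101
tool x [-4.e-04  6.e-04 -1.e+00] y [ 9.866e-01 -1.633e-01 -5.000e-04] z [-1.633e-01 -9.866e-01 -5.000e-04] cur yaw -9.40
linear [ 0.2 -0.4 51.3] mm roll 0.10 t 5.75 F [ 0.68 -0.69 -0.89] gap 0.0101
```

View pics/w3.png

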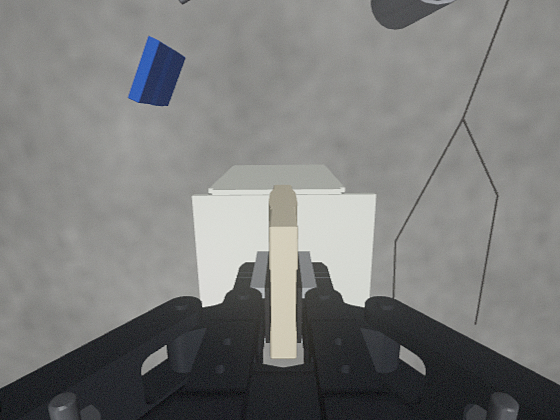

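```bash
python3 -m crank '[{"linear":[0,0,-0.02],"roll":0,"gripper":-1},{"linear":[0,0,-0.06],"roll":0,"gripper":-1},{"linear":[0,0,-0.09],"roll":0,"gripper":-1},{"linear":[0,0,-0.1],"roll":0,"gripper":-1},{"linear":[0,0,-0.1],"roll":0,"gripper":-1},{"linear":[0,0,-0.1],"roll":0,"gripper":-1}]'
python3 - <<'E'
from h import *
import json
c=r.get_calibration('wrist');im=r.snapshot('wrist')
cv2.imwrite('pics/w4.png',im[:,:,::-1])
json.dump({k:(v.tolist() if hasattr(v,'tolist') else v) for k,v in c.items()},open('pics/w4.json','w'))
cv2.imwrite('pics/w4c.png',cv2.resize(im[60:260,170:400,::-1],None,fx=3,fy=3,interpolation=cv2.INTER_CUBIC))
E
```

```text
time: 6.55
eef_pos: [0.5878, 0.0449, 0.2703]
ee_rot: [-0.539, -0.457, 0.54, -0.457]
force: [-0.2, 0.2, -0.4]
finger_gap: 0.0099
```

View pics/w4c.png

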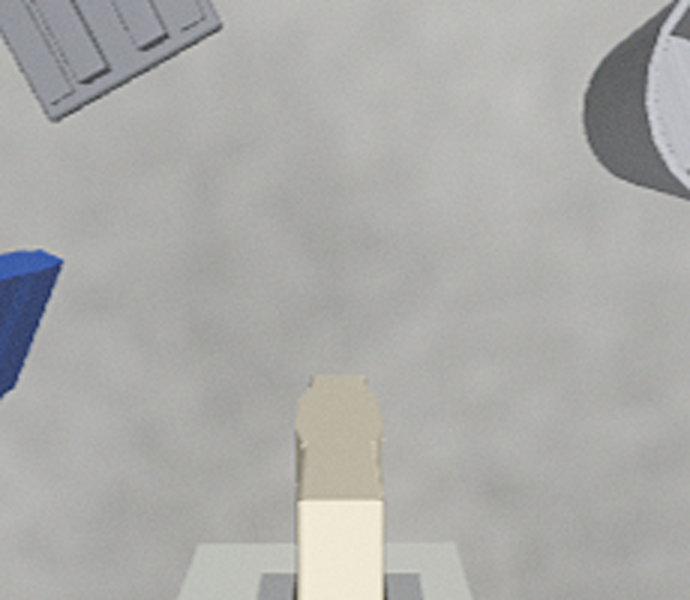

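```bash
python3 -m crank '[{"linear":[0,0,0.02],"roll":0,"gripper":-1},{"linear":[0,0,0.06],"roll":0,"gripper":-1},{"linear":[0,0,0.11],"roll":0,"gripper":-1},{"linear":[0,0,0.16],"roll":0,"gripper":-1},{"linear":[0,0,0.2],"roll":0,"gripper":-1},{"linear":[0,0,0.225],"roll":0,"gripper":-1},{"linear":[0,0,0.23],"roll":0,"gripper":-1},{"linear":[0,0,0.23],"roll":0,"gripper":-1},{"linear":[0,0,0.23],"roll":0,"gripper":-1}]'
python3 - <<'E'
from h import *
import json
c=r.get_calibration('wrist');im=r.snapshot('wrist')
plan([0.5624,-0.1028,0.27],-9.5)
cv2.imwrite('pics/w5.png',im[:,:,::-1])
json.dump({k:(v.tolist() if hasattr(v,'tolist') else v) for k,v in c.items()},open('pics/w5.json','w'))
cv2.imwrite('pics/w5c.png',cv2.resize(im[30:230,170:400,::-1],None,fx=3,fy=3,interpolation=cv2.INTER_CUBIC))
E
```

```text
time: 7.72
eef_pos: [0.5501, -0.1808, 0.2704]
ee_rot: [0.54, 0.457, -0.539, 0.457]
force: [0.4, 0.7, -0.7]
finger_gap: 0.0094
tool x [ 1.e-04  2.e-04 -1.e+00] y [ 9.865e-01 -1.635e-01  1.000e-04] z [-1.635e-01 -9.865e-01 -2.000e-04] cur yaw -9.41
linear [  0.4  -0.6 -78.8] mm roll 0.09 t 7.775 F [ 0.49 -0.2  -1.29] gap 0.0099
```

View pics/w5c.png

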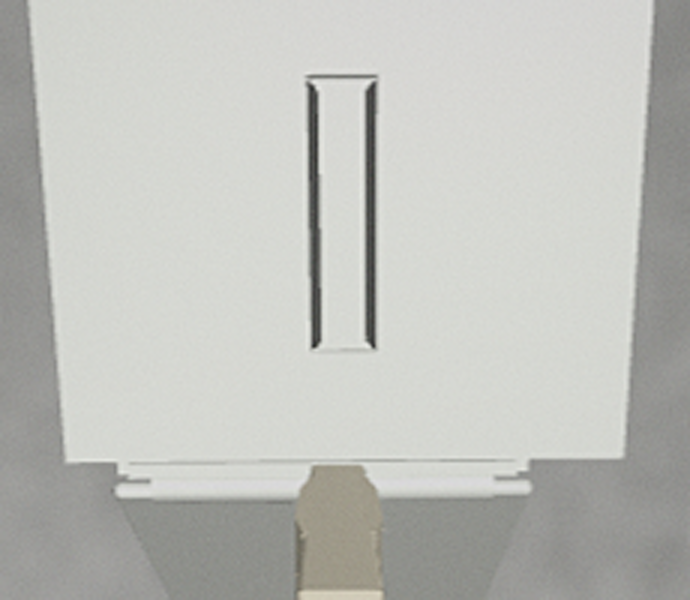

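```bash
python3 - <<'E'
from h import *
import json
np.set_printoptions(precision=4,suppress=True)
c=json.load(open('pics/w5.json'));c['xyz']=np.array(c['xyz'])
p=crop2px([(307,75),(378,75),(377,350),(312,350)],(170,30),3)
W=atz(c,p,.15);print(W,W.mean(0),[np.linalg.norm(W[i]-W[(i+1)%4]) for i in range(4)],[np.degrees(np.arctan2(*(W[(i+1)%4]-W[i])[1::-1])) for i in range(4)])
p=crop2px([(320,80),(366,80),(366,347),(320,347)],(170,30),3)
W=atz(c,p,.14);print('lips',W,W.mean(0),[np.linalg.norm(W[i]-W[(i+1)%4]) for i in range(4)],[np.degrees(np.arctan2(*(W[(i+1)%4]-W[i])[1::-1])) for i in range(4)])
p=crop2px([(65,462),(626,458)],(170,30),3)
W=atz(c,p,.15);print('plate -y edge',W,W.mean(0),np.linalg.norm(W[1]-W[0]),np.degrees(np.arctan2(*(W[1]-W[0])[1::-1])))
# plate sides
p=crop2px([(30,20),(626,458),(653,20),(65,462)],(170,30),3)
W=atz(c,p,.15);d=W[0]-W[3];print('left side dir',np.degrees(np.arctan2(d[1],d[0])));d=W[2]-W[1];print('right',np.degrees(np.arctan2(d[1],d[0])))
# bar bottom foot position in this view (foot z)
o=r.observe();z=o['eef_pos'][2]-.0691+.008;print('foot z',z)
p=crop2px([(313,465),(366,465)],(170,30),3);W=atz(c,p,z);print('foot +y end',W,np.linalg.norm(W[1]-W[0]))
Rt=R.from_quat(o['ee_rot'])
print('foot in tool',Rt.inv().apply(W.mean(0)-o['eef_pos']))
# bar long-side slope: sides of bar from foot to top
E
```

```text
[[ 0.5607 -0.0705  0.15  ]
 [ 0.5773 -0.0733  0.15  ]
 [ 0.5672 -0.1368  0.15  ]
 [ 0.5509 -0.1341  0.15  ]] [ 0.564  -0.1037  0.15  ] [np.float64(0.016857524479088924), np.float64(0.06430771197252354), np.float64(0.016514916299414168), np.float64(0.0643082331941843)] [np.float64(-9.386374120139388), np.float64(-99.05248818341425), np.float64(170.6053410526959), np.float64(81.25276930111205)]
lips [[ 0.5637 -0.0705  0.14  ]
 [ 0.5749 -0.0723  0.14  ]
 [ 0.5647 -0.1364  0.14  ]
 [ 0.5527 -0.1344  0.14  ]] [ 0.564  -0.1034  0.14  ] [np.float64(0.011351251497168497), np.float64(0.06484244875723806), np.float64(0.012123296031623394), np.float64(0.06484018904677818)] [np.float64(-9.38651505287416), np.float64(-99.00408028201842), np.float64(170.60543769482553), np.float64(80.31371481020784)]
plate -y edge [[ 0.4823 -0.152   0.15  ]
 [ 0.6271 -0.1749  0.15  ]] [ 0.5547 -0.1634  0.15  ] 0.14665114466618914 -8.984357600186147
left side dir 81.00697436389842
right 81.36452779548804
foot z 0.2093028809407067
foot +y end [[ 0.5495 -0.1525  0.2093]
 [ 0.5601 -0.1543  0.2093]] 0.01073948681930623
foot in tool [ 0.0611  0.0001 -0.0276]
```

```bash
python3 - <<'E'
from h import *
plan([0.5641,-0.1022,0.22],-9.1)
E
```

```text
tool x [ 1.e-04  2.e-04 -1.e+00] y [ 9.865e-01 -1.635e-01  1.000e-04] z [-1.635e-01 -9.865e-01 -2.000e-04] cur yaw -9.41
linear [ 50.4   0.9 -79.6] mm roll -0.31 t 7.775 F [ 0.49 -0.2  -1.29] gap 0.0099
```

```bash
python3 -m crank '[{"linear":[0,0.0009,-0.015],"roll":-0.3,"gripper":-1},{"linear":[0,0.0009,-0.045],"roll":-0.3,"gripper":-1},{"linear":[0.005,0.0009,-0.07],"roll":-0.3,"gripper":-1},{"linear":[0.02,0.0009,-0.0796],"roll":-0.3,"gripper":-1},{"linear":[0.04,0.0009,-0.0796],"roll":-0.3,"gripper":-1},{"linear":[0.05,0.0009,-0.0796],"roll":-0.3,"gripper":-1},{"linear":[0.05,0.0009,-0.0796],"roll":-0.3,"gripper":-1},{"linear":[0.05,0.0009,-0.0796],"roll":-0.3,"gripper":-1}]'
python3 - <<'E'
from h import *
import json
plan([0.5641,-0.1022,0.22],-9.1)
c=r.get_calibration('wrist');im=r.snapshot('wrist');s=r.snapshot('scene');t=r.snapshot('top')
cv2.imwrite('pics/w6.png',im[:,:,::-1])
a=cv2.resize(im[130:290,190:380,::-1],(570,480),interpolation=cv2.INTER_CUBIC)
b=cv2.resize(s[150:250,230:350,::-1],(570,475),interpolation=cv2.INTER_CUBIC)
cv2.imwrite('pics/w6c.png',a);cv2.imwrite('pics/s6c.png',b)
json.dump({k:(v.tolist() if hasattr(v,'tolist') else v) for k,v in c.items()},open('pics/w6.json','w'))
E
```

```text
time: 8.78
eef_pos: [0.5644, -0.1035, 0.2208]
ee_rot: [0.539, 0.458, -0.538, 0.459]
force: [0.8, 0.3, -0.9]
finger_gap: 0.0097
tool x [ 9.e-04 -4.e-04 -1.e+00] y [ 9.872e-01 -1.598e-01  9.000e-04] z [-1.598e-01 -9.872e-01  2.000e-04] cur yaw -9.19
linear [ 0.8 -0.5 -1.3] mm roll -0.09 t 8.775 F [ 0.83  0.33 -0.9 ] gap 0.0097
```

View pics/w6c.png

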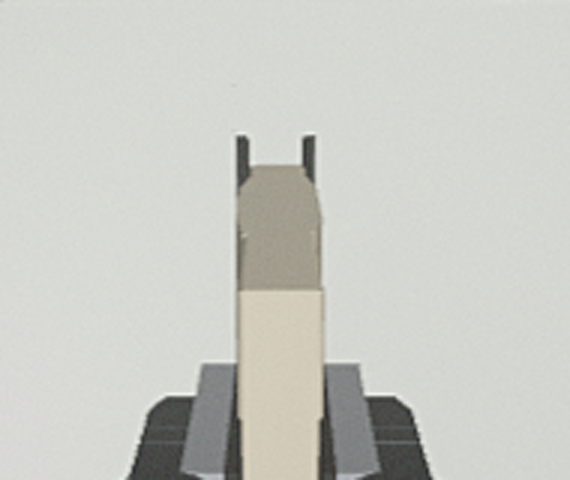

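View pics/s6c.png

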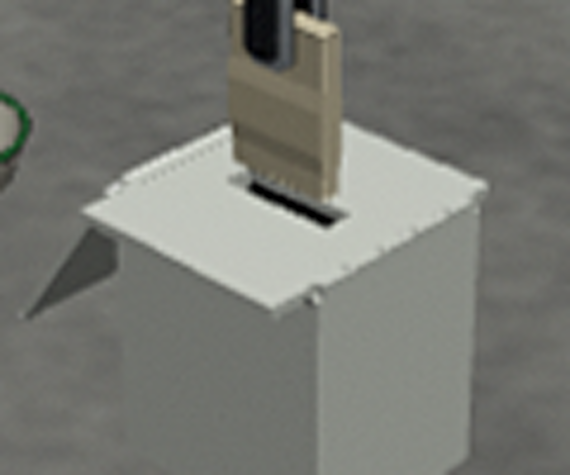

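```bash
python3 - <<'E'
from h import *
import json
np.set_printoptions(precision=4,suppress=True)
c=json.load(open('pics/w6.json'));c['xyz']=np.array(c['xyz'])
Rt=R.from_quat(r.observe()['ee_rot']);e=r.observe()['eef_pos']
f=lambda p,z: Rt.inv().apply(atz(c,crop2px(p,(190,130),3),z)-e)
print('slot end',f([(237,135),(315,135)],.15)); print('lips',f([(249,140),(303,140)],.14))
print('foot',f([(249,165),(305,165)],e[2]-.0611))
E
```

```text
slot end [[ 0.071  -0.0088 -0.0324]
 [ 0.0711  0.0076 -0.0324]]
lips [[ 0.081  -0.0066 -0.0297]
 [ 0.0811  0.0053 -0.0297]]
foot [[ 0.0611 -0.0061 -0.0278]
 [ 0.0611  0.0053 -0.0278]]
```

```bash
python3 -m crank '[{"linear":[0.003,-0.0003,-0.001],"roll":0,"gripper":-1},{"linear":[0.006,-0.0003,-0.001],"roll":0,"gripper":-1},{"linear":[0.009,-0.0003,-0.001],"roll":0,"gripper":-1},{"linear":[0.011,-0.0003,-0.001],"roll":0,"gripper":-1},{"linear":[0.013,-0.0003,-0.001],"roll":0,"gripper":-1},{"linear":[0.015,-0.0003,-0.001],"roll":0,"gripper":-1},{"linear":[0.015,-0.0003,-0.001],"roll":0,"gripper":-1}]'
```

```text
time: 9.8
eef_pos: [0.5638, -0.1021, 0.2051]
ee_rot: [-0.538, -0.459, 0.538, -0.458]
force: [-0.1, -0.1, -0.2]
finger_gap: 0.0101
```

```bash
python3 -m crank '[{"linear":[0.002,0,0],"roll":0,"gripper":-1},{"linear":[0.004,0,0],"roll":0,"gripper":-1},{"linear":[0.006,0,0],"roll":0,"gripper":-1},{"linear":[0.008,0,0],"roll":0,"gripper":-1},{"linear":[0.010,0,0],"roll":0,"gripper":-1},{"linear":[0.012,0,0],"roll":0,"gripper":-1},{"linear":[0.012,0,0],"roll":0,"gripper":-1}]'
```

```text
time: 10.68
eef_pos: [0.564, -0.1022, 0.1932]
ee_rot: [0.538, 0.458, -0.538, 0.458]
force: [1.2, -0.0, -1.9]
finger_gap: 0.0099
```

```bash
python3 -m crank '[{"linear":[0.002,0,0],"roll":0,"gripper":-1},{"linear":[0.004,0,0],"roll":0,"gripper":-1},{"linear":[0.006,0,0],"roll":0,"gripper":-1},{"linear":[0.008,0,0],"roll":0,"gripper":-1},{"linear":[0.008,0,0],"roll":0,"gripper":-1}]'
```

```text
time: 11.3
eef_pos: [0.5641, -0.1022, 0.1854]
ee_rot: [0.538, 0.458, -0.538, 0.459]
force: [1.2, -0.4, 1.3]
finger_gap: 0.0101
```

```bash
python3 -m crank '[{"linear":[0.002,0,0],"roll":0,"gripper":-1},{"linear":[0.004,0,0],"roll":0,"gripper":-1},{"linear":[0.006,0,0],"roll":0,"gripper":-1},{"linear":[0.006,0,0],"roll":0,"gripper":-1}]'
```

```text
time: 11.8
eef_pos: [0.5643, -0.1023, 0.1805]
ee_rot: [0.539, 0.458, -0.538, 0.459]
force: [-0.8, 0.0, 7.0]
finger_gap: 0.0095
```

```bash
python3 -m crank '[{"linear":[0.0015,0,0],"roll":0,"gripper":-1},{"linear":[0.003,0,0],"roll":0,"gripper":-1},{"linear":[0.0045,0,0],"roll":0,"gripper":-1},{"linear":[0.0045,0,0],"roll":0,"gripper":-1}]'
```

```text
time: 12.3
eef_pos: [0.5644, -0.1024, 0.1766]
ee_rot: [0.539, 0.458, -0.538, 0.459]
force: [-1.3, 1.1, 10.0]
finger_gap: 0.0099
```

```bash
python3 -m crank '[{"linear":[0.0015,0,0],"roll":0,"gripper":-1},{"linear":[0.003,0,0],"roll":0,"gripper":-1},{"linear":[0.0045,0,0],"roll":0,"gripper":-1},{"linear":[0.0045,0,0],"roll":0,"gripper":-1}]'
```

```text
time: 12.8
eef_pos: [0.5643, -0.1024, 0.1717]
ee_rot: [0.539, 0.458, -0.538, 0.459]
force: [-1.5, 0.6, 8.0]
finger_gap: 0.0096
```

```bash
python3 -m crank '[{"linear":[0.0015,0,0],"roll":0,"gripper":-1},{"linear":[0.003,0,0],"roll":0,"gripper":-1},{"linear":[0.0045,0,0],"roll":0,"gripper":-1},{"linear":[0.0045,0,0],"roll":0,"gripper":-1}]'
```

```text
time: 13.3
eef_pos: [0.5643, -0.1024, 0.1671]
ee_rot: [0.539, 0.458, -0.538, 0.459]
force: [-1.2, -0.2, 7.9]
finger_gap: 0.0098
```

```bash
python3 -m crank '[{"linear":[0.0015,0,0],"roll":0,"gripper":-1},{"linear":[0.003,0,0],"roll":0,"gripper":-1},{"linear":[0.0045,0,0],"roll":0,"gripper":-1},{"linear":[0.006,0,0],"roll":0,"gripper":-1},{"linear":[0.0075,0,0],"roll":0,"gripper":-1},{"linear":[0.0075,0,0],"roll":0,"gripper":-1}]'
python3 - <<'E'
from h import *
im=r.snapshot('wrist');s=r.snapshot('scene')
a=cv2.resize(im[130:290,190:380,::-1],(570,480),interpolation=cv2.INTER_CUBIC)
b=cv2.resize(s[130:250,230:350,::-1],(570,570),interpolation=cv2.INTER_CUBIC)
cv2.imwrite('pics/w7c.png',a);cv2.imwrite('pics/s7c.png',b)
E
```

```text
time: 14.05
eef_pos: [0.5643, -0.1024, 0.1596]
ee_rot: [0.539, 0.458, -0.538, 0.459]
force: [-1.0, 0.2, 8.4]
finger_gap: 0.01
```

View pics/s7c.png

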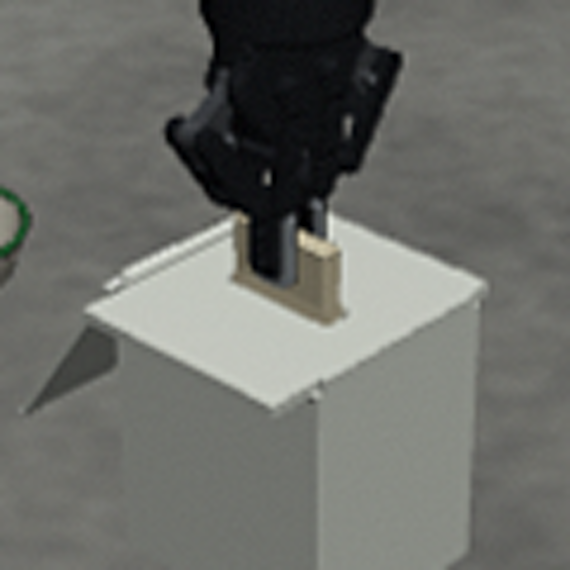

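View pics/w7c.png

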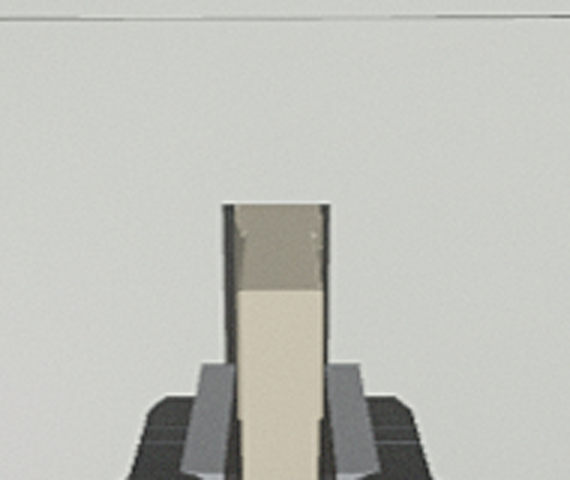

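```bash
python3 -m crank '[{"linear":[0.0015,0,0],"roll":0,"gripper":-1},{"linear":[0.003,0,0],"roll":0,"gripper":-1},{"linear":[0.0045,0,0],"roll":0,"gripper":-1},{"linear":[0.0045,0,0],"roll":0,"gripper":-1}]'
```

```text
time: 14.65
eef_pos: [0.5642, -0.1024, 0.1551]
ee_rot: [0.539, 0.458, -0.538, 0.459]
force: [-1.4, 0.4, 8.2]
finger_gap: 0.0099
```

```bash
python3 -m crank '[{"linear":[0,0,0],"roll":0,"gripper":-0.4},{"linear":[0,0,0],"roll":0,"gripper":-0.4},{"linear":[0,0,0],"roll":0,"gripper":-0.4},{"linear":[-0.005,0,0],"roll":0,"gripper":-0.4},{"linear":[-0.02,0,0],"roll":0,"gripper":-0.4},{"linear":[-0.04,0,0],"roll":0,"gripper":-0.4},{"linear":[-0.05,0,0],"roll":0,"gripper":-0.4},{"linear":[-0.05,0,0],"roll":0,"gripper":-1},{"linear":[-0.05,0,0],"roll":0,"gripper":-1},{"linear":[-0.05,0,0],"roll":0,"gripper":-1},{"linear":[-0.05,0,0],"roll":0,"gripper":-1}]'
python3 - <<'E'
from h import *
im=r.snapshot('wrist');s=r.snapshot('scene')
a=cv2.resize(im[130:290,190:380,::-1],(570,480),interpolation=cv2.INTER_CUBIC)
b=cv2.resize(s[130:250,230:350,::-1],(570,570),interpolation=cv2.INTER_CUBIC)
cv2.imwrite('pics/w8c.png',a);cv2.imwrite('pics/s8c.png',b)
E
```

```text
time: 16.02
eef_pos: [0.5637, -0.102, 0.2032]
ee_rot: [-0.538, -0.459, 0.539, -0.458]
force: [0.4, -0.3, 0.5]
finger_gap: -0.0002
```

View pics/s8c.png

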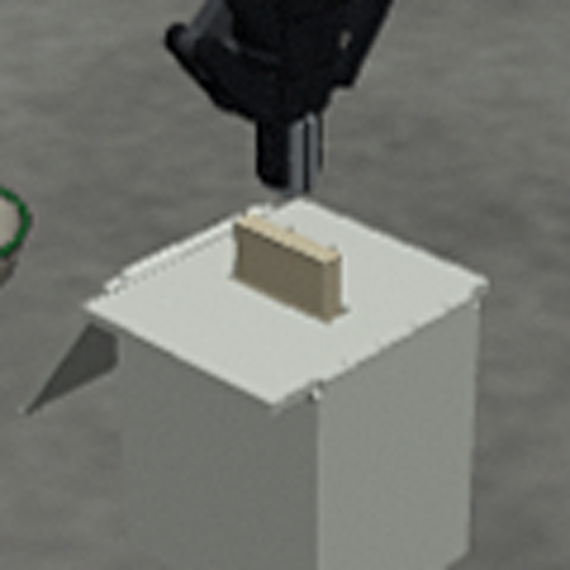

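View pics/w8c.png

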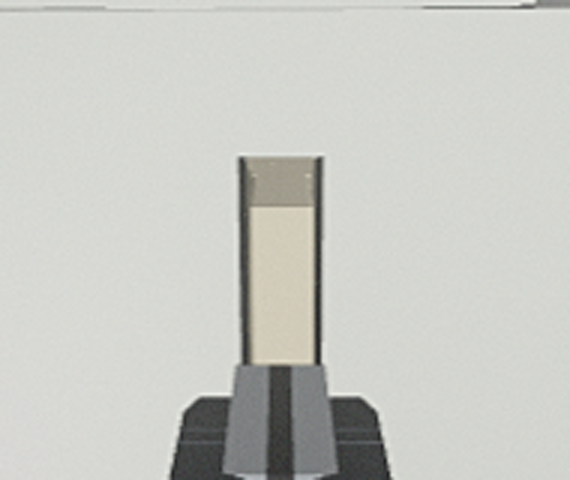

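```bash
python3 -m crank '[{"linear":[0.008,0,0],"roll":0,"gripper":-1},{"linear":[0.016,0,0],"roll":0,"gripper":-1},{"linear":[0.02,0,0],"roll":0,"gripper":-1},{"linear":[0.022,0,0],"roll":0,"gripper":-1},{"linear":[0.024,0,0],"roll":0,"gripper":-1},{"linear":[0.026,0,0],"roll":0,"gripper":-1},{"linear":[0.026,0,0],"roll":0,"gripper":-1}]'
```

```text
time: 17.0
eef_pos: [0.5644, -0.1022, 0.1788]
ee_rot: [0.539, 0.458, -0.538, 0.459]
force: [-0.3, 0.9, 5.3]
finger_gap: 0.0004
```

```bash
python3 -m crank '[{"linear":[0.0015,0,0],"roll":0,"gripper":-1},{"linear":[0.003,0,0],"roll":0,"gripper":-1},{"linear":[0.0045,0,0],"roll":0,"gripper":-1},{"linear":[0.0045,0,0],"roll":0,"gripper":-1}]'
```

```text
time: 17.5
eef_pos: [0.5646, -0.1024, 0.1746]
ee_rot: [0.539, 0.458, -0.538, 0.459]
force: [-0.4, 0.9, 5.0]
finger_gap: -0.0001
```

```bash
python3 -m crank '[{"linear":[0.0015,0,0],"roll":0,"gripper":-1},{"linear":[0.003,0,0],"roll":0,"gripper":-1},{"linear":[0.0045,0,0],"roll":0,"gripper":-1},{"linear":[0.0045,0,0],"roll":0,"gripper":-1}]'; python3 - <<'E'
from h import *
s=r.snapshot('scene')
b=cv2.resize(s[130:250,230:350,::-1],(570,570),interpolation=cv2.INTER_CUBIC)
cv2.imwrite('pics/s9c.png',b)
E
```

```text
time: 18.0
eef_pos: [0.5636, -0.102, 0.1683]
ee_rot: [-0.538, -0.459, 0.539, -0.458]
force: [0.1, -0.0, -1.1]
finger_gap: 0.0
```

View pics/s9c.png

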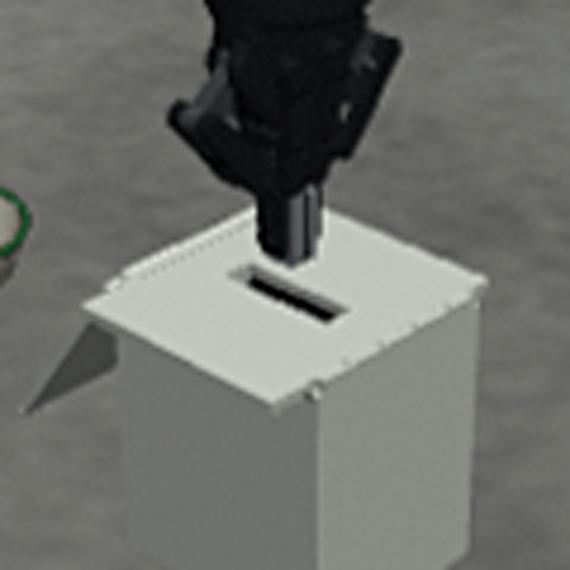

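The bar has dropped through. I'll retract and check everything.

```bash
python3 -m crank '[{"linear":[-0.02,0,0],"roll":0,"gripper":-1},{"linear":[-0.06,0,0],"roll":0,"gripper":-1},{"linear":[-0.1,0,0.03],"roll":0,"gripper":-1},{"linear":[-0.12,0,0.07],"roll":0,"gripper":-1},{"linear":[-0.12,0,0.08],"roll":0,"gripper":-1},{"linear":[-0.12,0,0.08],"roll":0,"gripper":-1},{"linear":[-0.12,0,0.08],"roll":0,"gripper":-1},{"linear":[-0.12,0,0.08],"roll":0,"gripper":-1}]'; python3 - <<'E'
from h import *
s=r.snapshot('scene');w=r.snapshot('wrist');t=r.snapshot('top')
cv2.imwrite('pics/s10.png',s[:,:,::-1]);cv2.imwrite('pics/w10.png',w[:,:,::-1])
for n in ['tumbler','bowl']:
  for c in ['top','scene']:
    d=r.trace(c,n)[0]; print(n,c,d['score'],d['extent'])
E
```

```text
time: 19.05
eef_pos: [0.5511, -0.1799, 0.288]
ee_rot: [-0.538, -0.459, 0.538, -0.458]
force: [0.1, 0.9, 0.2]
finger_gap: 0.0
tumbler top 0.91 [183.9, 161.2, 34.0, 37.4]
tumbler scene 0.93 [341.4, 304.4, 42.0, 67.3]
bowl top 0.86 [399.6, 261.0, 52.9, 50.0]
bowl scene 0.69 [213.2, 182.4, 46.0, 31.9]
```

View pics/s10.png

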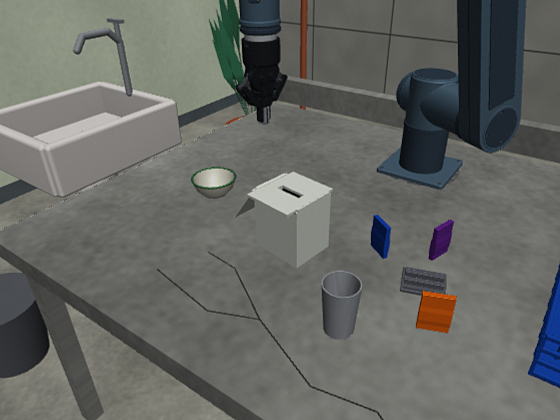

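View pics/w10.png

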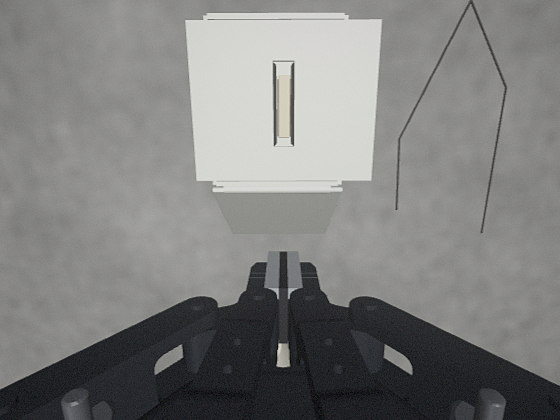

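```bash
python3 - <<'E'
from workcell import r
print(r.observe()['time']);print(r.close_job())
E
```

```text
19.4
the job is handed in; nothing more can be done
None
```

The cream soap bar is inside the white soap box, and the job was handed in at 19.4 s. I pinched the bar out of the grey stand and found the slot with the wrist camera. I then lowered it between the lips, let go, and pressed its top with shut fingers until it dropped.

**Forces:** the largest vertical force I read was about 10 N, well under the 25 N limit. Forces were read only at the end of each move. Sideways forces at the slot stayed under about 1.5 N.

**Last pictures:** the wrist view shows the bar standing on the box floor, seen through the slot, and nothing sticks out of the top. The tumbler and bowl are where they were, to within about 2 pixels. The blue, orange and purple look-alikes were not touched, and the gripper is clear of everything.

**Disagreements:** the scene camera and the wrist camera placed the slot about 2 mm apart. I used the wrist camera's position, and the bar entered without contact. The gripper read an opening of about 10 mm on the 11 mm bar, which I took as reading error. No check failed.

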